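# Reload the spring-fed strip magazine of a wheel dresser

## Robot

A 6-joint arm with a two-finger parallel gripper is mounted at the origin on the work surface. World frame = base frame: x ahead of the robot, y to its left, z up, the work surface at z = 0. Lengths are in m, angles in rad, forces in N, time in s.
With the tool pointing down it reaches from about 0.225 to 0.875 m from the base axis. Payload 3.4 kg.
Tool frame: the origin (TCP) lies on the centre line of the jaws, within the pads' length; the fingertips stand 17 mm ahead of it and the grasp point (between the pads) lies 2 mm behind it; y points along the fingers, z is the direction in which the jaws open and shut, and the axes are right-handed (so a half turn about y gives the same grasp; the last joint's range is limited). The gripper opens to 85 mm and grips with 20 to 120 N. Pads are 22 mm wide; open, the fingers measure 114 mm over their backs; the gripper's body (76 mm by 85 mm) begins 54 mm behind the grasp point. The pads swing forward as they close: fully open they stand 13 mm farther back than shut.
Start: joints at [-1.385, 0.276, 1.505, -0, 1.361, -0.121], TCP at [0.174, -0.548, 0.248] pointing down, gripper open.
Joint ranges: [-2.89, 2.89], [-0.75, 2.08], [0.22, 2.7], [-1.18, 4.32], [0.11, 2.71], [-2.7, 2.7]. Speed limits (rad/s): [2.57, 2.57, 3.14, 3.14, 3.14, 3.14].

## Interface

Orientations are given as a 3x3 rotation matrix whose columns are the frame's x, y, z axes.
In Python, from rig import robot, eyes gives the robot as it stands.
- The arm moves only by the tool play_rows, never from a script. Its argument "moves" is a list of rows, each a list of 4 numbers: the shift along the world's x, y, z in mm, then the turn about the world's z in rad. In form: [[x, y, z, yaw], ...]. A call has 1 to 5 rows; each row shifts and turns the pose as measured when the row begins; what a row does not reach is not made up. A row lasts 1/10 s, in which the tool goes at most 50 mm and 8.59 degrees, less where a joint would pass 70% of its speed; a pose out of reach is approached as far as the arm can. A call is refused whole if a number of a shift passes 50 or a number of a turn 0.15, either way. A call with a gripper value outside its range is refused whole. "gripper" is the opening in per cent of the stroke, from 0 (shut) to 100 (fully open), set as the call begins (left out, the last holds). The fingers move at their own pace and stop on an object; the grip force is fixed at half the most. Time passes only in rows, so rows that do not move let the fingers close. It gives the time, the measured TCP pose, the force and the opening at its end, in the units of the state.
- robot.sense(): the state, without advancing time (a new reading comes with each control period).
- eyes.capture(name): name is "scene" or "side" or "wrist"; returns a dict with "color" (384x512x3 uint8, red, green, blue), "depth" (384x512 float32, m along the optical axis (not along the pixel's ray), 0 where there is no reading), "fx", "fy", "cx", "cy" (pixels), "R" (3x3) and "t" (3): a world point X has camera coordinates R X + t. Camera axes: x right, y down, z forward; pixel columns grow to the right and rows downward; lengths in m; the calibration is good to about 2 mm. A picture is of the moment at which its call begins.
- robot.close_job(): hands the job in, once; it reports no verdict.
The state is a dict: "clock": time; "q": joint angles; "joint_velocities": joint speeds; "tau": joint torques, N m; "tool_pos": TCP position; "tool_rot": TCP orientation; "contact_force": force on the tool from outside, world axes, zero at the start; "torque": the same for the moment, N m; "grip_width": finger opening in m.
Only numpy, scipy, OpenCV 4.12 (cv2) and the standard library are available. Lean on these libraries where they do the work, as an engineer would, in place of code of your own. Each camera call takes 0.05 s, during which the arm holds its last target.

## Task

Load the fresh five-block terracotta dressing strip, steel backing down, into the dresser's channel: push it gently back against the spring follower just until its front end clears the brass sill, let it down flat on the channel floor behind the sill, and let go. Then slide the blue rail fully shut over it. The abrasive is brittle, so never ram the strip against the follower's stop or force it against any part of the dresser, and leave the worn strip and the other things on the bench alone.

Things in the scene. Friction and masses are not known exactly. Their poses are not given: they have to be found in the camera images.
- dresser: Strip dresser fixed to the bench: green foot 100 x 290 x 12 mm carrying a cassette with a straight open-topped channel along y. Origin on the channel's centre line at bench height; z up; +y to the channel's brass-sill (front) end, -y to the green spring housing (y = d-55 to d-145 mm) between green rail guides (x = 23 to 29 mm either side, y = -70 to -180 mm), all 48 mm high. d: see channel_nominal.
- channel_nominal (a point): Point fixed on the dresser (y +8 mm): middle of the channel floor, 20 mm above the bench, if d = 0. The cassette (channel, sill, follower, housing) is clamped d along dresser y, -20 to +20 mm; d is NOT measured: feel or look for it. Channel 20 mm wide, y d-40 to d+54; walls 6 mm thick, tops 32 mm high, flared lips to 36 mm high and 18 mm from centre.
- sill_nominal (a point): Point fixed on the dresser (y +48 mm): top inner edge of the brass sill if d = 0. The sill, a 6 mm thick block across the channel's front end, really has its inner face at y = d+48 mm and its top 26 mm above the bench, 6 mm above the channel floor.
- follower_nominal (a point): Point fixed on the dresser (y -24 mm): follower face at rest if d = 0. The follower, a brass block 14 mm wide, 20 to 36 mm above the bench, pushes toward +y: 3.5 N at rest, 0.3 N more per mm pushed back, hard stop at 14 mm. A strip's front end clears the sill once the follower is back 8 mm; 10 to 12 mm is right; lowering rubs on it, up to 8 N. Released, it holds the strip to the sill.
- strip: Fresh dressing strip (loose, about 100 g): a bar 16 mm wide (x), 80 mm long (y), 30 mm high (z), five terracotta abrasive blocks in a row on a bright steel backing. Stands backing down on the 3 mm cork pad. Origin at its centre, 15 mm above its underside. Its two ends are alike. When seated its centre is 35 mm above the bench, at dresser y = 8 mm + d.
- rail (a joint): Opening of the blue sliding rail, m: 0 = fully shut over the channel (toward dresser +y), 0.142 = drawn back over the housing; starts 0.133 to 0.142. Runs on the foot, so not shifted by d. Stays where left; 3 N moves it. 44 mm wide, 116 mm long, top 56, underside 52, skirts down to 35 mm above the bench; front end at y = 70 mm - opening. It cannot pass a strip that is not down.
- rail_knob (a point): Centre of the black knob on the rail, 14 x 14 mm, 30 mm tall (56 to 86 mm above the bench; this point at 71 mm). At dresser y = -30 mm - rail opening, x = 0. Slides with the rail along the dresser's y.
- worn: Worn strip, not to be used: 16 x 48 x 30 mm, three black blocks on steel, on the cork pad about 110 mm from the fresh one; which lies where varies. Origin at its centre. Leave it.
- jar: Small jar, 48 mm across, 55 mm high; origin under its centre. Leave it.
- brush: Bench brush lying flat; origin at its underside. Leave it.
- loupe: Folding loupe, 36 mm round with a steel tail, 22 mm high; origin under the lens. Leave it.
- tang: Polishing tang, a steel arm about 190 mm long and 45 mm high on small feet; origin at bench height. Leave it.
- cup: White cup, 72 mm across, 90 mm high; origin under its centre. Leave it.
Mind the look-alikes: they are no part of the job. There is more than one size of the strip; the job needs the middle-sized.

How it is judged:
By the outcome, as a careful person would: the job done as asked, in the order asked, and still so for the second after the job is handed in, with the robot touching nothing.
It also fails if it takes over 61 s, if anything falls off the work surface, if the arm or the gripper's body presses on something with over 40 N, if the wrist force passes 120 N, or if a joint passes its speed limit or range.

## Working session

There is one attempt and no reset: what is moved stays moved. The work goes in short steps, Python scripts to look and compute and a tool call to move; the robot and the scene stay as the last step left them, time stands still between calls to the robot, and variables do not carry over. Pictures are saved under pics/ and viewed, and the job is handed in when it is done.

Besides the shell and the picture viewer there is one more tool, called after "Request:" as name(argument=value, ...) on one line, values as JSON. play_rows: Moves the arm, as the interface text tells. Its arguments: {"type":"object","properties":{"moves":{"type":"array","items":{"type":"array","items":{"type":"number"}}},"gripper":{"type":"number"}},"required":["moves"]}

```bash
mkdir -p pics; ls
cat > h.py <<'E'
import numpy as np, cv2, pickle
from rig import robot, eyes
def cap(n,f):
    c=eyes.capture(n); pickle.dump(c,open(f'pics/{f}.pkl','wb')); cv2.imwrite(f'pics/{f}.png',c['color'][:,:,::-1]); return c
def load(f): return pickle.load(open(f'pics/{f}.pkl','rb'))
def world(c,u,v,d=None):
    if d is None: d=c['depth'][int(round(v)),int(round(u))]
    p=np.array([(u-c['cx'])/c['fx']*d,(v-c['cy'])/c['fy']*d,d]); return c['R'].T@(p-c['t'])
def atz(c,u,v,z):
    o=-c['R'].T@c['t']; r=c['R'].T@np.array([(u-c['cx'])/c['fx'],(v-c['cy'])/c['fy'],1.]); return o+r*(z-o[2])/r[2]
def proj(c,X):
    p=c['R']@np.array(X)+c['t']; return c['fx']*p[0]/p[2]+c['cx'],c['fy']*p[1]/p[2]+c['cy']
def crop(f,u0,v0,u1,v1,k,out):
    im=cv2.imread(f'pics/{f}.png')[v0:v1,u0:u1]; cv2.imwrite(f'pics/{out}.png',cv2.resize(im,None,fx=k,fy=k,interpolation=cv2.INTER_CUBIC))
E
python3 - <<'E'
from h import *
s=robot.sense(); print({k:np.round(v,4) for k,v in s.items()})
for n in ['scene','side','wrist']:
    c=cap(n,n+'0'); print(n,c['fx'],np.round(c['R'],3).tolist(),np.round(-c['R'].T@c['t'],3))
E
```

```text
pics
{'clock': np.float64(0.0), 'q': array([-1.385 ,  0.2766,  1.5062,  0.    ,  1.3607, -0.121 ]), 'joint_velocities': array([-0.0017,  0.0003, -0.0014,  0.0012, -0.0007,  0.0003]), 'tau': array([ 3.00000e-04, -4.16777e+01, -2.45804e+01, -2.00000e-04,
        1.11000e-02,  0.00000e+00]), 'tool_pos': array([ 0.1736, -0.5476,  0.2474]), 'tool_rot': array([[-9.533e-01, -3.000e-04,  3.020e-01],
       [-3.020e-01,  1.900e-03, -9.533e-01],
       [-2.000e-04, -1.000e+00, -1.900e-03]]), 'contact_force': array([-0.379 ,  0.5674, -0.3839]), 'torque': array([-0.03  ,  0.0812,  0.0324]), 'grip_width': np.float64(0.0853)}
scene 355.7989709209972 [[-0.718, 0.696, 0.013], [0.593, 0.622, -0.512], [-0.364, -0.36, -0.859]] [0.863 0.33  0.859]
side 481.6182789539919 [[-0.997, -0.076, 0.011], [-0.055, 0.601, -0.797], [0.054, -0.795, -0.604]] [0.452 1.064 0.903]
wrist 286.4757763616106 [[0.302, -0.953, -0.0], [-0.902, -0.286, 0.324], [-0.309, -0.098, -0.946]] [ 0.254 -0.523  0.373]
```

View pics/scene0.png

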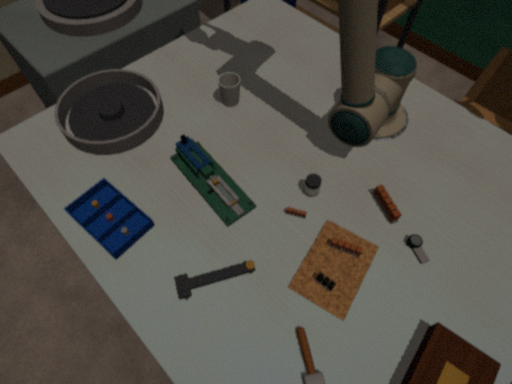

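View pics/side0.png

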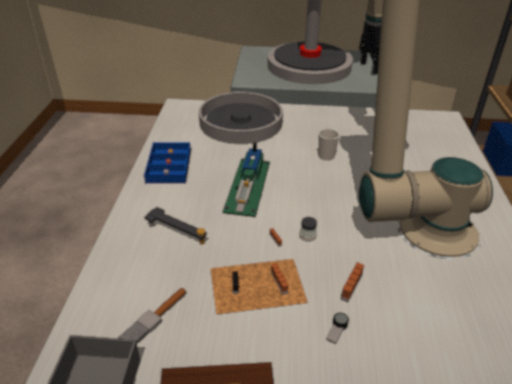

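View pics/wrist0.png

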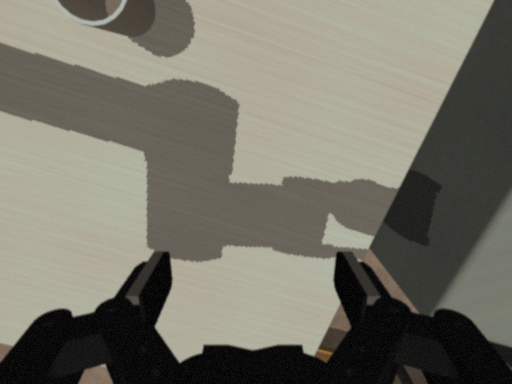

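Run:
```python
from h import *
crop('scene0',270,170,440,320,4.5,'c1'); crop('scene0',160,125,270,230,5.5,'c2')
crop('side0',200,130,380,320,4,'c3')
```

```text
(no output)
```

View pics/c1.png

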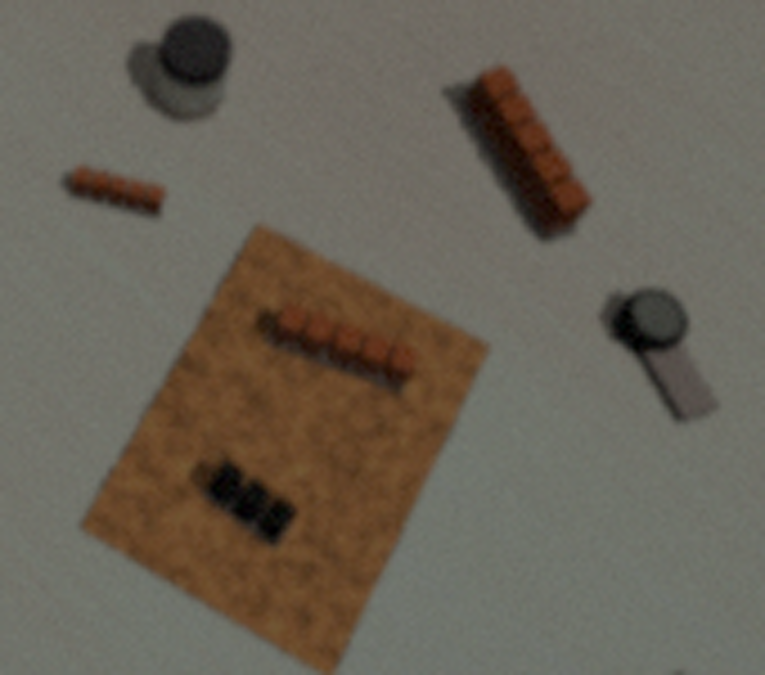

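View pics/c2.png

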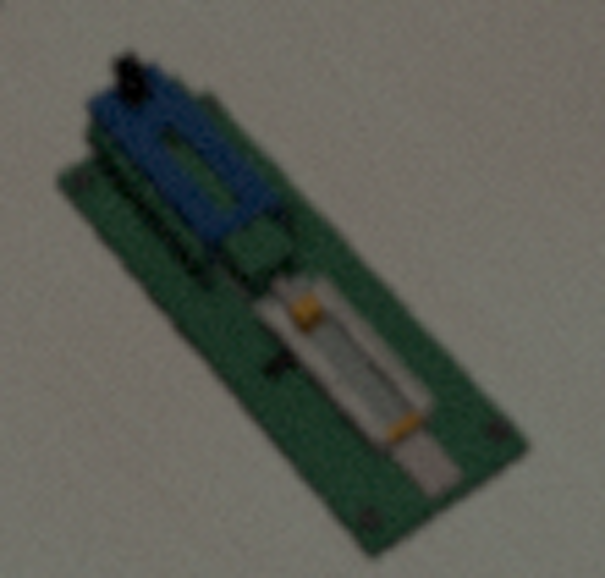

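View pics/c3.png

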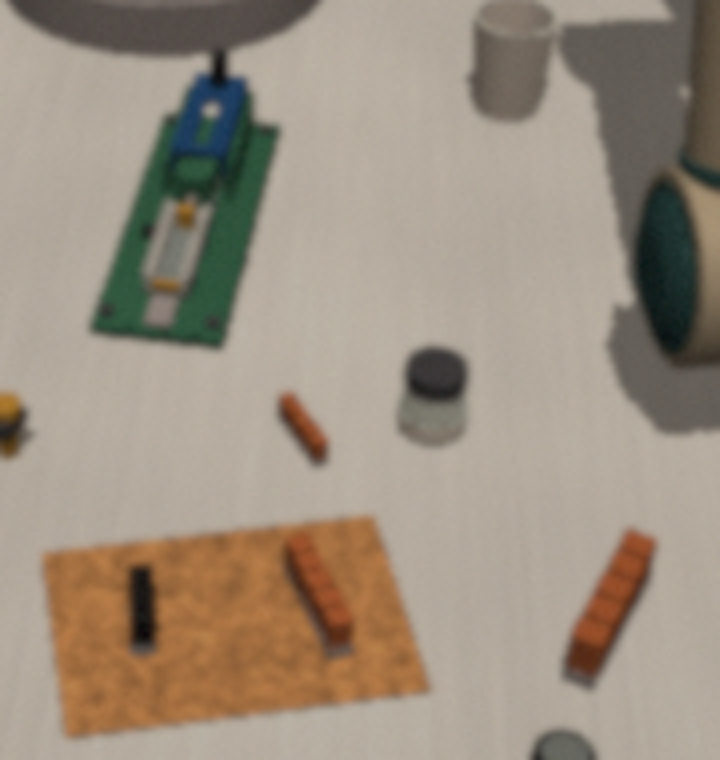

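In the scene there are three terracotta five-block strips: a small one (295,212) on the bench, a large one (387,203) on the bench, and the one on the cork pad (345,246). The black three-block one (325,281) is the worn strip. I'll measure their lengths, and the dresser.

Run:
```python
from h import *
S=load('scene0'); D=load('side0')
f=lambda k,u0,v0:(lambda u,v:(u/k+u0,v/k+v0))
a=f(4.5,270,170); b=f(5.5,160,125); c=f(4,200,130)
def P(n,C,uv,z): p=atz(C,*uv,z); print(n,np.round(p[:2]*1e3,1),'z',z,'depthpt',np.round(world(C,*uv)*1e3,1)); return p
print('foot scene')
q=[P('c',S,b(*x),.012) for x in [(527,445),(373,555),(60,180),(212,95)]]
print('foot side')
r=[P('c',D,c(*x),.012) for x in [(92,330),(221,347),(167,116),(278,130)]]
print('strip scene'); e1=P('e1',S,a(290,315),.033);e2=P('e2',S,a(402,358),.033)
print('side'); P('e1',D,c(299,540),.033);P('e2',D,c(340,632),.033)
print('small');g1=P('',S,a(72,177),.02);g2=P('',S,a(160,197),.02)
print('big');h1=P('',S,a(497,75),.04);h2=P('',S,a(575,195),.04)
for x,y in((e1,e2),(g1,g2),(h1,h2)): print(np.linalg.norm(x-y))
print('knob'); P('k',S,b(127,62),.086); P('k',D,c(218,55),.086)
print('sill'); P('k',S,b(405,425),.026); P('',D,c(166,284),.026)
print('follower top');P('k',S,b(306,310),.036); P('',D,c(186,215),.036)
```

```text
foot scene
c [524.2  -6.4] z 0.012 depthpt [521.1  -9.6   4.1]
c [619.8 -13.9] z 0.012 depthpt [617.  -17.9   2.1]
c [ 592.3 -297.2] z 0.012 depthpt [ 592.7 -296.3   13.2]
c [ 496.  -286.6] z 0.012 depthpt [ 491.1 -294.9    0.6]
foot side
c [613.7  -5.1] z 0.012 depthpt [615.5 -16.9   2.2]
c [519.1   5.6] z 0.012 depthpt [520.1 -10.2  -1.4]
c [ 586.8 -291.7] z 0.012 depthpt [ 587.3 -296.2    9. ]
c [ 492.5 -279.1] z 0.012 depthpt [ 493.3 -304.5   -4.9]
strip scene
e1 [457.4 210.3] z 0.033 depthpt [457.2 210.3  32.6]
e2 [432.5 270. ] z 0.033 depthpt [432.4 270.   32.8]
side
e1 [455.2 212.7] z 0.033 depthpt [455.2 211.5  31.8]
e2 [427.8 286. ] z 0.033 depthpt [427.4 272.8  18.2]
small
 [475.9  60.5] z 0.02 depthpt [476.9  61.1  22.1]
 [447.8 106. ] z 0.02 depthpt [439.2 101.3   2.4]
big
 [245.9 197.1] z 0.04 depthpt [245.3 197.   39.1]
 [281.3 278. ] z 0.04 depthpt [281.5 278.   40.3]
0.06464461774261189
0.05349131159787125
0.08824354636819459
knob
k [ 545.7 -279.3] z 0.086 depthpt [ 546.1 -278.5   87. ]
k [ 543.1 -272.7] z 0.086 depthpt [ 543.3 -274.4   85. ]
sill
k [565.3 -50.3] z 0.026 depthpt [566.3 -49.   28.9]
 [563.7 -45.9] z 0.026 depthpt [564.  -49.   23.6]
follower top
k [ 560.1 -129.4] z 0.036 depthpt [ 560.7 -128.5   37.6]
 [ 555.5 -119.5] z 0.036 depthpt [ 555.9 -124.1   32.6]
```

Request:
play_rows(moves=[[30,38,0,0.1],[30,38,0,0.1],[30,38,0,0.1],[30,38,0,0.1],[30,38,0,0.1]], gripper=100)

```text
clock: 0.65
tool_pos: [0.3234, -0.3569, 0.2449]
tool_rot: [[-0.686, -0.002, 0.727], [-0.727, 0.0, -0.686], [0.001, -1.0, -0.001]]
contact_force: [1.2, -0.2, -0.3]
grip_width: 0.0855
```

Request:
play_rows(moves=[[34,38,0,0.1],[34,38,0,0.1],[34,38,0,0.1],[34,38,0,0.1],[34,38,0,0.1]])

```text
clock: 1.15
tool_pos: [0.488, -0.1684, 0.2446]
tool_rot: [[-0.234, -0.002, 0.972], [-0.972, -0.001, -0.234], [0.001, -1.0, -0.001]]
contact_force: [0.2, -1.0, -0.0]
grip_width: 0.0853
```

Request:
play_rows(moves=[[30,35,0,0.07],[30,35,0,0.07],[8,5,0,0],[0,0,0,0]])

```text
clock: 1.55
tool_pos: [0.5611, -0.0844, 0.2432]
tool_rot: [[-0.081, -0.001, 0.997], [-0.997, 0.0, -0.081], [-0.0, -1.0, -0.001]]
contact_force: [-0.2, -0.9, -0.5]
grip_width: 0.0854
```

Run:
```python
from h import *
c=cap('wrist','w1'); s=robot.sense(); print(s['tool_pos'],s['q'],s['tool_rot'][:,2],s['clock'])
crop('w1',0,0,512,384,1.5,'w1b')
```

```text
[ 0.56046476 -0.08472727  0.24320772] [-2.73034003e-01  2.67480143e-01  1.52976024e+00  4.22081508e-04
  1.34627866e+00 -1.91320397e-01] [ 0.99665401 -0.08171592 -0.00181305] 1.6
```

View pics/w1b.png

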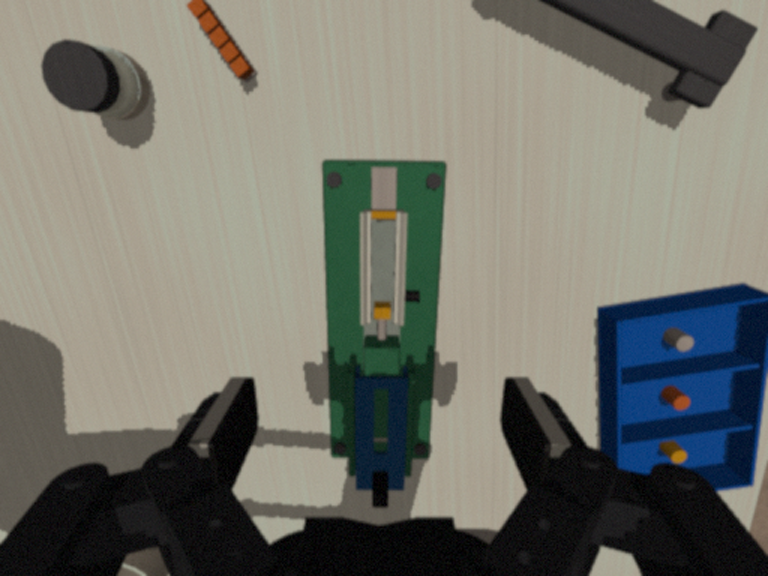

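Run:
```python
from h import *
crop('w1',210,100,310,260,5,'w1c');crop('w1',210,230,310,345,5,'w1d')
```

```text
(no output)
```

View pics/w1c.png

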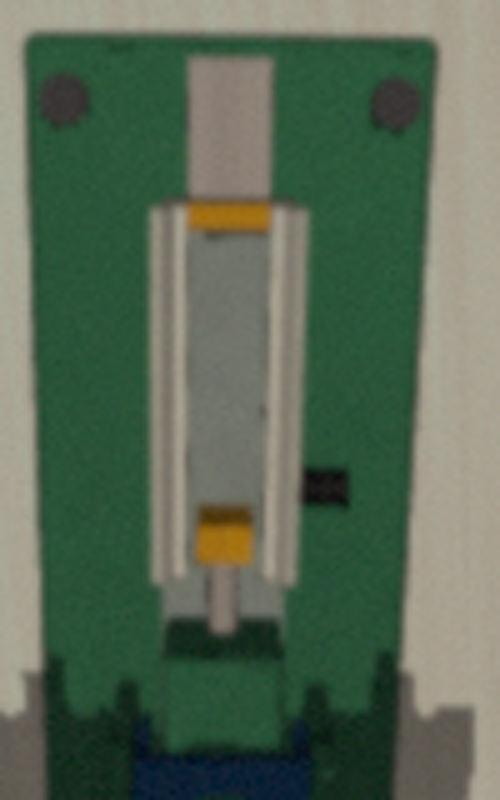

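View pics/w1d.png

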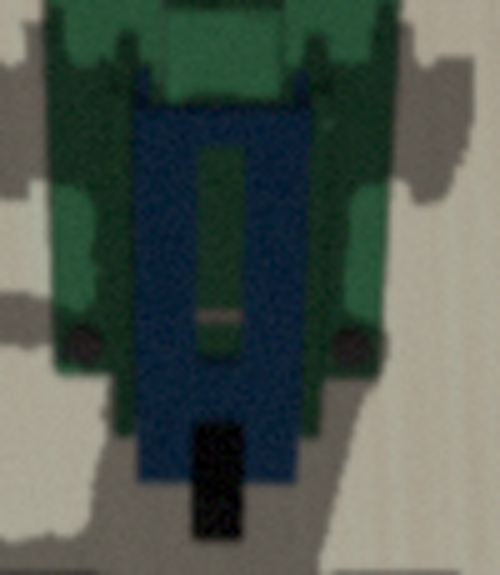

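```bash
cat > dr.py <<'E'
from h import *
W=load('w1'); c=lambda x,y:(210+(x+.5)/5-.5,100+(y+.5)/5-.5); d=lambda x,y:(210+(x+.5)/5-.5,230+(y+.5)/5-.5)
pts=dict(footFL=(c(27,38),.012),footFR=(c(435,40),.012),footBL=(d(55,373),.012),footBR=(d(380,378),.012),
 sillInL=(c(190,231),.026),sillInR=(c(270,231),.026),sillOut=(c(230,203),.026),
 folL=(c(197,524),.036),folR=(c(251,524),.036),folBack=(c(224,564),.036),
 lipLF=(c(150,207),.036),lipRF=(c(309,210),.036),lipLB=(c(153,584),.036),lipRB=(c(298,584),.036),
 houseFL=(c(168,657),.048),houseFR=(c(281,659),.048),
 railFL=(d(133,105),.056),railFR=(d(311,107),.056),railBL=(d(138,480),.056),railBR=(d(297,480),.056),knobL=(d(194,422),.086),knobR=(d(243,422),.086),knobBL=(d(192,540),.086),knobBR=(d(243,540),.086))
P={k:atz(W,*uv,z) for k,(uv,z) in pts.items()}
if __name__=='__main__':
    m=lambda *k:np.mean([P[i] for i in k],0)
    a=m('lipLF','lipRF')-m('lipLB','lipRB'); print('lip',np.degrees(np.arctan2(a[1],a[0])),np.linalg.norm(a))
    b=m('railFL','railFR')-m('railBL','railBR'); print('rail',np.degrees(np.arctan2(b[1],b[0])),np.linalg.norm(b))
    e=m('footFL','footFR')-m('footBL','footBR'); print('foot',np.degrees(np.arctan2(e[1],e[0])),np.linalg.norm(e))
    g=m('lipLF','lipRF','sillInL','sillInR')-m('railBL','railBR'); print('long',np.degrees(np.arctan2(g[1],g[0])))
    th=np.arctan2(e[1],e[0]); Y=np.array([np.cos(th),np.sin(th),0]);X=np.array([Y[1],-Y[0],0])
    o=m('lipLF','lipRF','lipLB','lipRB')
    for k,p in P.items():
        uv=pts[k][0]; w=world(W,*uv); print(k,np.round(p*1e3,1),'xy rel lip ctr',np.round([(p-o)@X*1e3,(p-o)@Y*1e3],1),'dz',round(w[2]*1e3,1))
E
python3 dr.py
```

```text
lip 84.94044621664301 0.09421089706223225
rail 84.85002481347385 0.11631035527148015
foot 84.76342663747786 0.28681065681393814
long 84.71918208855091
footFL [522.6  -9.9  12. ] xy rel lip ctr [-48.7  83.5] dz 10.4
footFR [619.5 -18.2  12. ] xy rel lip ctr [48.6 84. ] dz 0.8
footBL [ 495.8 -294.8   12. ] xy rel lip ctr [ -49.4 -202.7] dz 12.1
footBR [ 594.  -304.6   12. ] xy rel lip ctr [  49.3 -203.4] dz 0.7
sillInL [557.8 -56.6  26. ] xy rel lip ctr [-9.4 40.2] dz 20.3
sillInR [576.9 -58.1  26. ] xy rel lip ctr [ 9.7 40.4] dz 32.2
sillOut [567.8 -50.7  26. ] xy rel lip ctr [ 0.1 46.9] dz 24.4
folL [ 553.5 -127.7   36. ] xy rel lip ctr [ -7.2 -31. ] dz 33.9
folR [ 566.9 -128.7   36. ] xy rel lip ctr [  6.3 -30.8] dz 32.1
folBack [ 559.4 -138.9   36. ] xy rel lip ctr [ -0.3 -41.7] dz 35.9
lipLF [549.4 -48.7  36. ] xy rel lip ctr [-18.5  47.3] dz 12.8
lipRF [585.9 -52.4  36. ] xy rel lip ctr [18.2 47. ] dz 36.3
lipLB [ 541.1 -142.9   36. ] xy rel lip ctr [-18.2 -47.3] dz 13.1
lipRB [ 577.6 -145.9   36. ] xy rel lip ctr [ 18.4 -46.9] dz 11.1
houseFL [ 543.9 -157.7   48. ] xy rel lip ctr [-14.  -61.7] dz 47.4
houseFR [ 571.8 -160.5   48. ] xy rel lip ctr [ 14. -62.] dz 43.9
railFL [ 533.4 -179.8   56. ] xy rel lip ctr [-22.4 -84.7] dz 43.8
railFR [ 577.4 -183.9   56. ] xy rel lip ctr [ 21.7 -84.8] dz 45.9
railBL [ 523.2 -295.9   56. ] xy rel lip ctr [ -22.  -201.3] dz 57.3
railBR [ 566.7 -299.4   56. ] xy rel lip ctr [  21.6 -200.8] dz -0.9
knobL [ 542.9 -251.1   86. ] xy rel lip ctr [  -6.5 -154.9] dz 56.2
knobR [ 554.8 -252.1   86. ] xy rel lip ctr [   5.5 -154.8] dz 56.5
knobBL [ 539.3 -287.7   86. ] xy rel lip ctr [  -6.8 -191.6] dz -0.3
knobBR [ 552.1 -288.7   86. ] xy rel lip ctr [   6.1 -191.5] dz 1.0
```

Request:
play_rows(moves=[[-15,42,0,0.06],[-15,42,0,0.06],[-15,42,0,0.06],[-15,42,0,0.06],[-15,42,0,0.06]])

```text
clock: 2.1
tool_pos: [0.4812, 0.1174, 0.2419]
tool_rot: [[0.206, -0.003, 0.979], [-0.979, -0.006, 0.206], [0.005, -1.0, -0.005]]
contact_force: [0.3, 0.8, -0.0]
grip_width: 0.0851
```

Request:
play_rows(moves=[[-15,42,-10,0.06],[-15,42,-10,0.06],[-10,20,-10,0.06],[0,5,0,0],[0,0,0,0]])

```text
clock: 2.6
tool_pos: [0.4356, 0.2248, 0.2123]
tool_rot: [[0.378, -0.002, 0.926], [-0.926, -0.009, 0.378], [0.007, -1.0, -0.005]]
contact_force: [0.4, -0.5, -0.6]
grip_width: 0.0852
```

Run:
```python
from h import *
c=cap('wrist','w2'); s=robot.sense(); print(s['tool_pos'],s['q'],s['tool_rot'][:,2],s['clock'])
crop('w2',0,0,512,384,1.5,'w2b')
```

```text
[0.43555786 0.2242419  0.21224348] [ 0.33883051  0.17568011  1.73433353 -0.00816464  1.23658243 -0.04519052] [ 0.9261459   0.37712741 -0.00535641] 2.65
```

View pics/w2b.png

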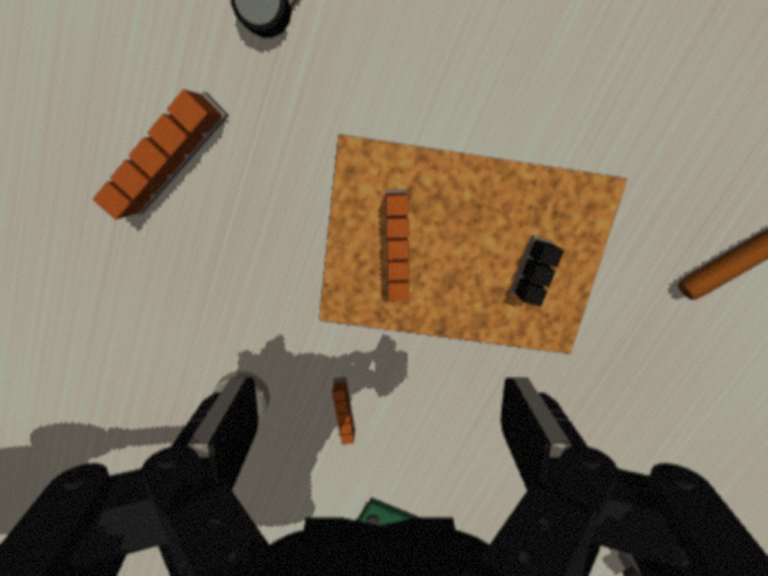

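Run:
```python
from h import *
crop('w2',225,110,305,220,6,'w2c')
```

```text
(no output)
```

View pics/w2c.png

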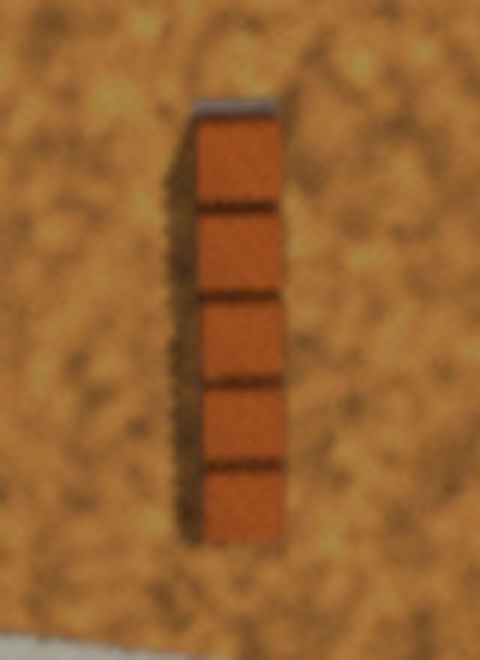

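Run:
```python
from h import *
W=load('w2'); c=lambda x,y:(225+(x+.5)/6-.5,110+(y+.5)/6-.5)
P=[atz(W,*c(*p),.033) for p in [(196,117),(281,117),(205,543),(286,543)]]
for p in P: print(np.round(p*1e3,1))
P=np.array(P); a=(P[0]+P[1]-P[2]-P[3])/2; print('len',np.linalg.norm(a),'ang',np.degrees(np.arctan2(a[1],a[0])),'w',np.linalg.norm(P[1]-P[0]),np.linalg.norm(P[3]-P[2]),'ctr',P.mean(0)*1e3)
print('depth pts',[np.round(world(W,*c(*p))*1e3,1) for p in [(240,160),(240,330),(240,510)]])
```

```text
[421.  272.3  33. ]
[434.7 277.9  33. ]
[452.8 199.9  33. ]
[467.  205.7  33. ]
len 0.07904294658986814 ang 113.93312402577197 w 0.014766016575853603 0.01530913364671939 ctr [443.86133602 238.96915159  33.        ]
depth pts [array([430.8, 268.6,  34.5]), array([442.8, 240.4,  33.3]), array([456.3, 208.7,  33.5])]
```

Run:
```python
from h import *
W=load('w2'); s=robot.sense(); R=s['tool_rot'];t=s['tool_pos']
for u,v in [(160,256),(166,256),(168,265),(165,275),(345,256),(340,256),(338,265),(150,262),(352,262),(150,280)]:
    p=world(W,u,v); print((u,v),np.round(R.T@(p-t)*1e3,1))
```

```text
(160, 256) [-11.2  -5.2 -44. ]
(166, 256) [ -9.3  -2.1 -42.1]
(168, 265) [ -2.8   0.  -42.4]
(165, 275) [ -1.4  -6.6 -42.1]
(345, 256) [-11.1  -5.   45.1]
(340, 256) [-10.2  -3.6  43.2]
(338, 265) [-3.5 -1.1 43.5]
(150, 262) [-11.3 -10.6 -46.9]
(352, 262) [-11.2 -10.4  46.7]
(150, 280) [-11.2 -24.2 -42.3]
```

Request:
play_rows(moves=[[4,7,-30,0.016],[4,7,-30,0.016],[0,0,-30,0],[0,0,-25,0],[0,0,0,0]])

```text
clock: 3.15
tool_pos: [0.4511, 0.2302, 0.0983]
tool_rot: [[0.394, 0.01, 0.919], [-0.919, -0.01, 0.394], [0.013, -1.0, 0.005]]
contact_force: [-0.1, 0.6, 0.3]
grip_width: 0.0855
```

Request:
play_rows(moves=[[-7,9,0,0.012],[0,0,-20,0],[0,0,0,0]])

```text
clock: 3.45
tool_pos: [0.4474, 0.2382, 0.0816]
tool_rot: [[0.4, 0.015, 0.916], [-0.917, -0.008, 0.4], [0.013, -1.0, 0.011]]
contact_force: [-1.0, 0.1, -0.2]
grip_width: 0.0853
```

Request:
play_rows(moves=[[-3.5,1,-20,0],[0,0,-20,0],[0,0,-3,0],[0,0,0,0]])

```text
clock: 3.85
tool_pos: [0.449, 0.2413, 0.0455]
tool_rot: [[0.399, 0.028, 0.917], [-0.917, -0.003, 0.399], [0.014, -1.0, 0.025]]
contact_force: [0.3, 0.5, 0.2]
grip_width: 0.0853
```

Run:
```python
from h import *
c=cap('wrist','w3'); s=robot.sense(); print(s['tool_pos'],s['q'],s['tool_rot'],s['clock'])
crop('w3',100,100,412,384,2.2,'w3b')
```

```text
[0.44925364 0.24139364 0.04577258] [ 0.36526642  0.37168397  1.9459188  -0.01770645  0.79774965 -0.03291732] [[ 0.39875842  0.02910442  0.91659405]
 [-0.91695146 -0.00243818  0.39899133]
 [ 0.01384723 -0.9995734   0.02571509]] 3.9
```

View pics/w3b.png

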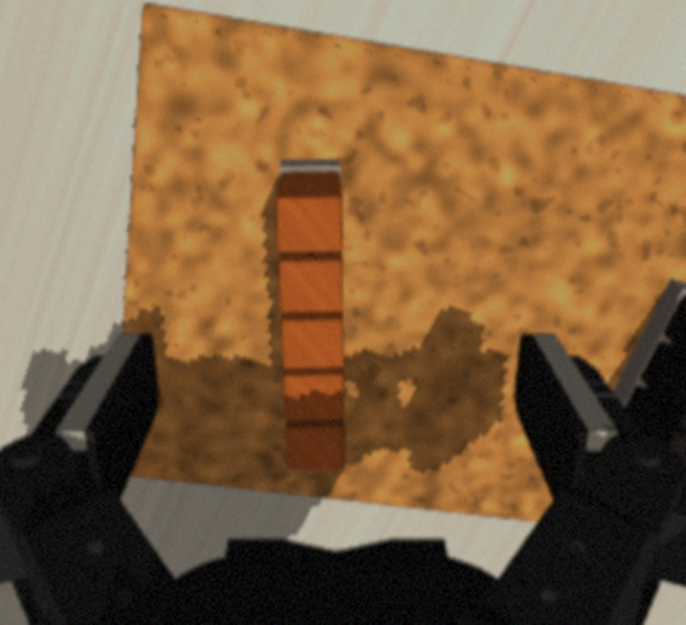

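Request:
play_rows(moves=[[-5,-2,40,0],[0,0,20,0],[0,0,0,0]])

```text
clock: 4.2
tool_pos: [0.4456, 0.2399, 0.1108]
tool_rot: [[0.399, 0.033, 0.917], [-0.917, -0.001, 0.399], [0.014, -0.999, 0.029]]
contact_force: [-0.4, -0.0, 0.3]
grip_width: 0.0853
```

Request:
play_rows(moves=[[0,0,-8,0],[0,0,-8,0],[0,0,-8,0],[0,0,-8,0],[0,0,-8,0]])

```text
clock: 4.7
tool_pos: [0.4448, 0.2396, 0.067]
tool_rot: [[0.398, 0.032, 0.917], [-0.917, -0.001, 0.399], [0.014, -0.999, 0.029]]
contact_force: [-0.1, 0.0, 0.5]
grip_width: 0.0857
```

Request:
play_rows(moves=[[0,0,50,0],[0,0,50,0]])

```text
clock: 4.9
tool_pos: [0.4378, 0.2368, 0.1577]
tool_rot: [[0.398, 0.008, 0.917], [-0.917, -0.01, 0.399], [0.013, -1.0, 0.003]]
contact_force: [1.8, -0.4, 0.7]
grip_width: 0.0851
```

Request:
play_rows(moves=[[0,0,0,0],[0,0,0,0]])

```text
clock: 5.1
tool_pos: [0.4409, 0.238, 0.1613]
tool_rot: [[0.398, 0.016, 0.917], [-0.917, -0.007, 0.399], [0.013, -1.0, 0.011]]
contact_force: [-0.2, -0.5, -0.9]
grip_width: 0.0852
```

Request:
play_rows(moves=[[-40,-16,0,0],[-40,-16,0,0]])

```text
clock: 5.3
tool_pos: [0.3644, 0.2069, 0.1589]
tool_rot: [[0.398, 0.018, 0.917], [-0.917, -0.007, 0.398], [0.013, -1.0, 0.014]]
contact_force: [-0.6, 0.0, 0.2]
grip_width: 0.0856
```

Request:
play_rows(moves=[[40,16,0,0],[40,16,0,0]])

```text
clock: 5.5
tool_pos: [0.4183, 0.2295, 0.1494]
tool_rot: [[0.399, -0.018, 0.917], [-0.917, -0.02, 0.399], [0.011, -1.0, -0.025]]
contact_force: [2.0, 0.6, 0.8]
grip_width: 0.0852
```

Request:
play_rows(moves=[[0,0,0,0],[0,0,0,0]])

```text
clock: 5.7
tool_pos: [0.4193, 0.2297, 0.1454]
tool_rot: [[0.399, -0.023, 0.917], [-0.917, -0.022, 0.398], [0.011, -0.999, -0.03]]
contact_force: [-0.6, 0.5, -0.1]
grip_width: 0.0853
```

Request:
play_rows(moves=[[8,3,0,0],[8,3,0,0],[8,3,0,0],[0,0,-25,0],[0,0,-25,0]])

```text
clock: 6.2
tool_pos: [0.4477, 0.2404, 0.0961]
tool_rot: [[0.399, -0.016, 0.917], [-0.917, -0.02, 0.399], [0.012, -1.0, -0.022]]
contact_force: [-1.1, 0.2, 0.6]
grip_width: 0.0853
```

Request:
play_rows(moves=[[0,0,0,0]])

```text
clock: 6.3
tool_pos: [0.4465, 0.2399, 0.0938]
tool_rot: [[0.399, -0.021, 0.917], [-0.917, -0.021, 0.398], [0.011, -1.0, -0.027]]
contact_force: [-0.3, 0.2, -0.8]
grip_width: 0.0853
```

Request:
play_rows(moves=[[-1,-1,-40,0],[0,0,0,0]])

```text
clock: 6.5
tool_pos: [0.4476, 0.2397, 0.0548]
tool_rot: [[0.399, -0.018, 0.917], [-0.917, -0.02, 0.398], [0.012, -1.0, -0.024]]
contact_force: [-0.3, -0.7, -0.5]
grip_width: 0.0852
```

Request:
play_rows(moves=[[-1,0,8,0],[-1,0,8,0],[-1,0,8,0],[0,0,8,0],[0,0,8,0]])

```text
clock: 7.0
tool_pos: [0.4485, 0.2415, 0.105]
tool_rot: [[0.399, -0.007, 0.917], [-0.917, -0.016, 0.399], [0.012, -1.0, -0.013]]
contact_force: [0.2, 0.0, -0.2]
grip_width: 0.0856
```

Request:
play_rows(moves=[[0,0,-22,0],[0,0,-22,0],[0,0,0,0]])

```text
clock: 7.3
tool_pos: [0.452, 0.2429, 0.0665]
tool_rot: [[0.399, 0.005, 0.917], [-0.917, -0.012, 0.399], [0.013, -1.0, -0.0]]
contact_force: [-1.1, 0.1, 0.5]
grip_width: 0.0853
```

Request:
play_rows(moves=[[-2.5,-1,-6,0],[-2.5,-1,-6,0],[-2,-1,-6,0],[0,0,-5,0],[0,0,0,0]])

```text
clock: 7.8
tool_pos: [0.4458, 0.2403, 0.0452]
tool_rot: [[0.399, 0.009, 0.917], [-0.917, -0.01, 0.399], [0.013, -1.0, 0.004]]
contact_force: [-0.0, 0.7, 0.4]
grip_width: 0.0853
```

Request:
play_rows(moves=[[-1.5,-1,-4,0.005],[-0.5,-0.5,-4,0],[0,0,0,0]])

```text
clock: 8.1
tool_pos: [0.444, 0.2387, 0.0366]
tool_rot: [[0.404, 0.009, 0.915], [-0.915, -0.01, 0.404], [0.013, -1.0, 0.004]]
contact_force: [-0.0, -0.7, -0.7]
grip_width: 0.0856
```

Request:
play_rows(moves=[[0,0,1.5,0],[0,0,0,0],[0,0,0,0],[0,0,0,0],[0,0,0,0]], gripper=0)

```text
clock: 8.6
tool_pos: [0.4445, 0.2389, 0.0388]
tool_rot: [[0.404, 0.01, 0.915], [-0.915, -0.01, 0.404], [0.013, -1.0, 0.005]]
contact_force: [0.4, 0.0, 1.6]
grip_width: 0.0144
```

Run:
```python
from h import *
c=cap('wrist','w4'); s=robot.sense(); print(s['tool_pos'],s['contact_force'],s['grip_width'],s['clock'])
crop('w4',150,100,362,300,3,'w4b')
```

```text
[0.44454418 0.23894944 0.03876755] [-1.09393144 -0.03085235  2.54882436] 0.013875859618981853 8.65
```

View pics/w4b.png

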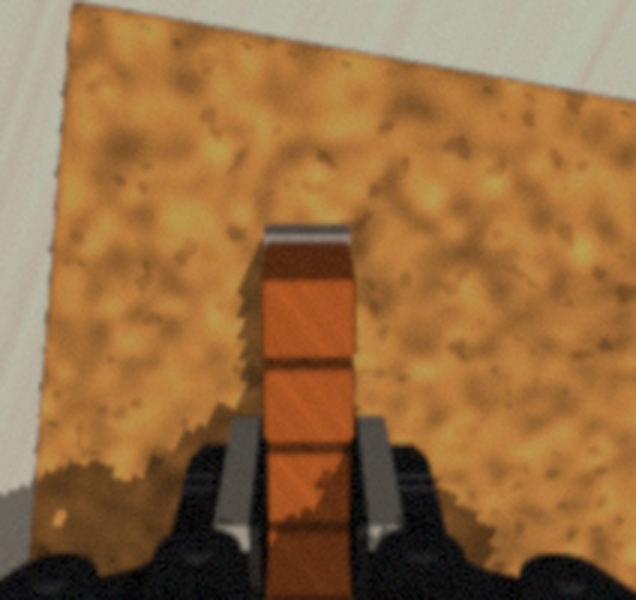

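Request:
play_rows(moves=[[0,0,0,0],[0,0,12,0],[0,0,20,0],[0,0,25,0],[0,0,25,0]])

```text
clock: 9.15
tool_pos: [0.4405, 0.2373, 0.1186]
tool_rot: [[0.404, -0.001, 0.915], [-0.915, -0.014, 0.404], [0.012, -1.0, -0.006]]
contact_force: [1.1, -0.3, -1.0]
grip_width: 0.0139
```

Request:
play_rows(moves=[[6,-15,10,-0.03],[10,-28,0,-0.042],[10,-28,0,-0.042],[10,-28,0,-0.042],[10,-28,0,-0.042]])

```text
clock: 9.65
tool_pos: [0.4883, 0.1105, 0.1326]
tool_rot: [[0.216, 0.005, 0.976], [-0.976, -0.01, 0.216], [0.011, -1.0, 0.002]]
contact_force: [-0.2, -0.5, -0.9]
grip_width: 0.0143
```

Request:
play_rows(moves=[[10,-28,0,-0.042],[10,-28,0,-0.042],[10,-28,0,-0.042],[10,-28,0,-0.042],[10,-28,0,-0.042]])

```text
clock: 10.15
tool_pos: [0.5384, -0.0354, 0.1313]
tool_rot: [[-0.002, 0.0, 1.0], [-1.0, -0.01, -0.002], [0.01, -1.0, 0.0]]
contact_force: [0.5, 0.4, -0.4]
grip_width: 0.0142
```

Request:
play_rows(moves=[[9,-17,0,-0.03],[9,-17,0,-0.03],[8,-15,0,-0.03],[0,0,-8,0],[0,0,0,0]])

```text
clock: 10.65
tool_pos: [0.5667, -0.0893, 0.1214]
tool_rot: [[-0.101, -0.002, 0.995], [-0.995, -0.009, -0.102], [0.009, -1.0, -0.001]]
contact_force: [-0.2, 0.4, -0.8]
grip_width: 0.014
```

```bash
cat > rel.py <<'E'
from h import *
th=np.radians(84.8); Y=np.array([np.cos(th),np.sin(th),0]);X=np.array([Y[1],-Y[0],0]); O=np.array([.5635,-.0975,0])
def rel(p): p=np.array(p)-O; return np.round([p@X*1e3,p@Y*1e3,p[2]*1e3],1)
def st():
    s=robot.sense(); r=s['tool_rot']; print('rel',rel(s['tool_pos']),'jaw',round(np.degrees(np.arctan2(r[1,2],r[0,2])),2),'tilt',np.round([r[2,0],r[2,2]],4),'F',np.round(s['contact_force'],1),'grip',round(float(s['grip_width']),4),'t',s['clock'])
E
python3 - <<'E'
from rel import *
st(); cap('wrist','w5'); crop('w5',150,80,362,300,3,'w5b')
c=cap('side','s5'); u,v=proj(c,[.5635,-.0975,.05]); u,v=int(u),int(v); crop('s5',u-50,v-60,u+50,v+60,5,'s5b')
c=cap('scene','o5'); u,v=proj(c,[.5635,-.0975,.05]); u,v=int(u),int(v); crop('o5',u-60,v-60,u+60,v+60,5,'o5b')
E
```

```text
rel [  2.4   8.5 121.4] jaw -5.83 tilt [ 0.0092 -0.001 ] F [-0.2  0.4 -0.8] grip 0.014 t 10.65
```

View pics/w5b.png

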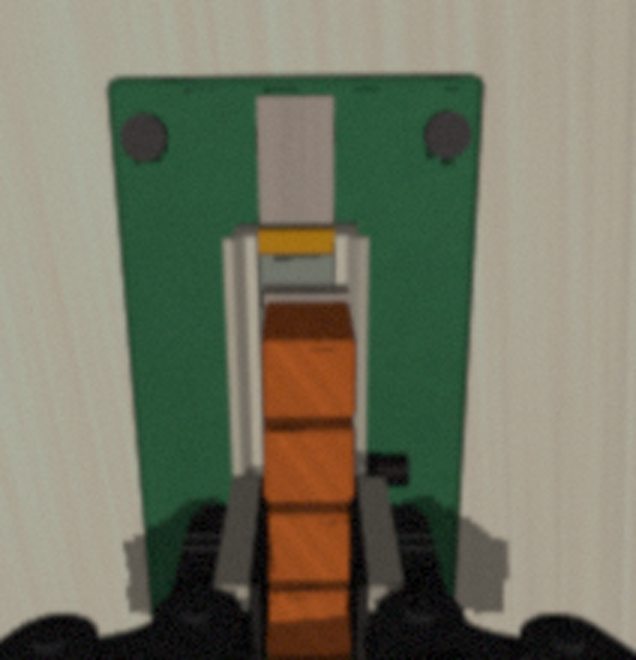

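View pics/s5b.png

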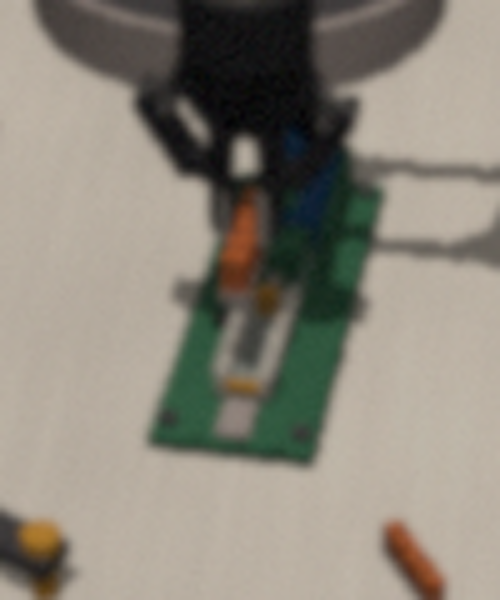

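View pics/o5b.png

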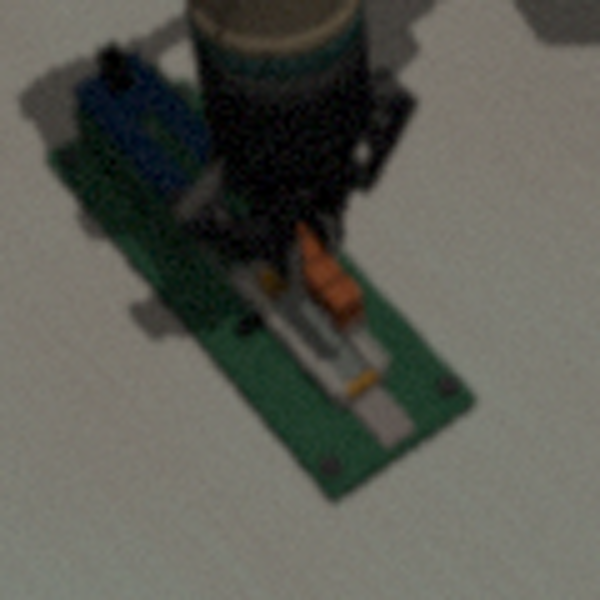

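Run:
```python
from rel import *
W=load('w5'); c=lambda x,y:(150+(x+.5)/3-.5,80+(y+.5)/3-.5)
for n,p,z in [('topL',(265,338),.1156),('topR',(355,338),.1156),('botL',(264,287),.0856),('botR',(349,287),.0856),('backtopL',(269,583),.1156),('R',(350,583),.1156),('sillL',(258,254),.026),('sillR',(334,254),.026),('sillout',(295,228),.026),('lipLF',(223,237),.036),('lipRF',(370,237),.036)]:
    print(n,rel(atz(W,*c(*p),z)))
st()
```

```text
topL [ -3.7  48.2 115.6]
topR [ 10.8  48.  115.6]
botL [-5.4 48.3 85.6]
botR [11.1 48.1 85.6]
backtopL [ -4.3   1.7 115.6]
R [ 10.2   1.6 115.6]
sillL [-10.1  40.6  26. ]
sillR [ 9.9 40.4 26. ]
sillout [-0.3 47.4 26. ]
lipLF [-18.   47.4  36. ]
lipRF [18.5 47.  36. ]
rel [  3.1   8.8 122.7] jaw -5.75 tilt [0.01   0.0018] F [ 0.5  0.  -0.7] grip 0.0142 t 10.8
```

Request:
play_rows(moves=[[-1.6,1.6,-8,0.01],[-1.6,1.6,-8,0],[0,0,-8,0],[0,0,-8,0],[0,0,-6,0]])

```text
clock: 11.3
tool_pos: [0.563, -0.0828, 0.0827]
tool_rot: [[-0.086, 0.002, 0.996], [-0.996, -0.01, -0.086], [0.01, -1.0, 0.002]]
contact_force: [-1.6, -0.2, -0.3]
grip_width: 0.0142
```

```bash
python3 -c "
from rel import *
st()"
```

```text
rel [-1.8 14.6 82.7] jaw -4.93 tilt [0.0095 0.0025] F [-1.6 -0.2 -0.3] grip 0.0142 t 11.3
```

Request:
play_rows(moves=[[1,-2.2,0,-0.004],[0,0,-5,0],[0,0,0,0]])

```text
clock: 11.6
tool_pos: [0.5634, -0.0851, 0.0758]
tool_rot: [[-0.09, -0.001, 0.996], [-0.996, -0.009, -0.09], [0.009, -1.0, -0.0]]
contact_force: [0.1, -0.4, -1.4]
grip_width: 0.0144
```

```bash
python3 -c "
from rel import *
cap('wrist','w6');crop('w6',150,50,362,270,3,'w6b');st()"
```

```text
rel [-0.7 12.2 76.2] jaw -5.18 tilt [0.0094 0.0012] F [ 0.7 -1.  -0.8] grip 0.0143 t 11.65
```

View pics/w6b.png

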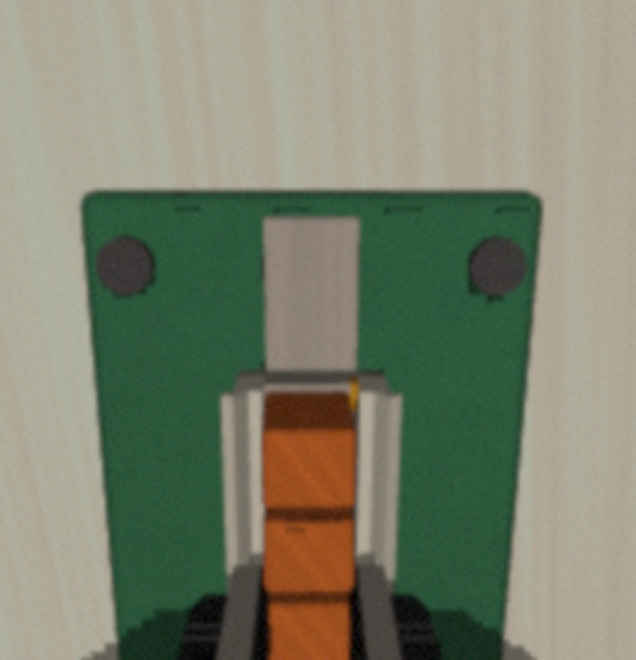

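Request:
play_rows(moves=[[0.9,0,-4,0],[0,0,-4,0],[0,0,-3,0],[0,0,0,0]])

```text
clock: 12.05
tool_pos: [0.5657, -0.0856, 0.0651]
tool_rot: [[-0.091, 0.002, 0.996], [-0.996, -0.01, -0.091], [0.01, -1.0, 0.003]]
contact_force: [-0.5, 0.2, -1.1]
grip_width: 0.0144
```

```bash
python3 -c "
from rel import *
st()"
```

```text
rel [ 1.1 12.  65.1] jaw -5.2 tilt [0.0097 0.0031] F [-0.5  0.2 -1.1] grip 0.0144 t 12.05
```

Request:
play_rows(moves=[[-0.8,-1.5,0,0],[-0.1,-1.5,0,0],[-0.1,-1.5,0,0],[0,0,0,0]])

```text
clock: 12.45
tool_pos: [0.5647, -0.0892, 0.0652]
tool_rot: [[-0.092, 0.003, 0.996], [-0.996, -0.008, -0.092], [0.007, -1.0, 0.003]]
contact_force: [0.3, 1.5, -1.1]
grip_width: 0.0144
```

```bash
python3 -c "
from rel import *
st()"
```

```text
rel [ 0.5  8.3 65.2] jaw -5.25 tilt [0.0074 0.0033] F [ 0.3  1.5 -1.1] grip 0.0144 t 12.45
```

Request:
play_rows(moves=[[-0.2,-2,0,0],[-0.2,-2,0,0],[-0.2,-2,0,0],[0,0,0,0]])

```text
clock: 12.85
tool_pos: [0.5644, -0.0933, 0.0654]
tool_rot: [[-0.093, 0.004, 0.996], [-0.996, -0.003, -0.093], [0.003, -1.0, 0.004]]
contact_force: [0.3, 3.7, -0.4]
grip_width: 0.0141
```

```bash
python3 -c "
from rel import *
st()"
```

```text
rel [ 0.5  4.3 65.4] jaw -5.35 tilt [0.0028 0.0038] F [ 0.3  3.7 -0.4] grip 0.0141 t 12.85
```

Request:
play_rows(moves=[[-0.2,-2.5,0,0],[-0.2,-2.5,0,0],[-0.2,-2.5,0,0]])

```text
clock: 13.15
tool_pos: [0.5638, -0.0989, 0.0655]
tool_rot: [[-0.094, 0.004, 0.996], [-0.996, 0.0, -0.094], [-0.001, -1.0, 0.004]]
contact_force: [0.0, 6.7, -0.7]
grip_width: 0.0145
```

```bash
python3 -c "
from rel import *
st()"
```

```text
rel [ 0.5 -1.4 65.5] jaw -5.4 tilt [-0.0008  0.0037] F [ 0.   6.7 -0.7] grip 0.0145 t 13.15
```

```bash
python3 -c "
from rel import *
cap('wrist','w7');crop('w7',180,120,332,270,4.2,'w7b');st()"
```

```text
rel [ 0.5 -1.6 65.5] jaw -5.41 tilt [-0.0007  0.0037] F [ 0.9  6.4 -0.7] grip 0.0144 t 13.2
```

View pics/w7b.png

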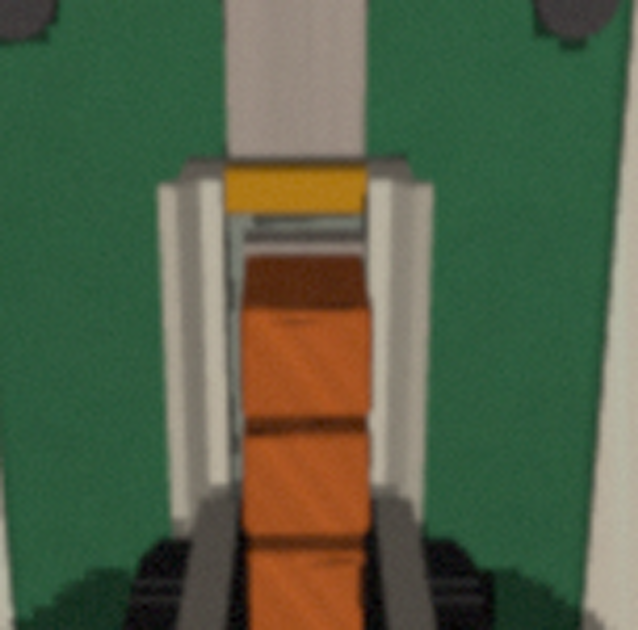

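Request:
play_rows(moves=[[-1.2,-0.4,0,0],[0,-0.6,-2.5,0]])

```text
clock: 13.4
tool_pos: [0.564, -0.0989, 0.0638]
tool_rot: [[-0.096, 0.007, 0.995], [-0.995, 0.003, -0.096], [-0.003, -1.0, 0.007]]
contact_force: [0.8, 6.0, 2.9]
grip_width: 0.0142
```

```bash
python3 -c "
from rel import *
st()"
```

```text
rel [ 0.6 -1.4 63.8] jaw -5.49 tilt [-0.0034  0.0068] F [0.8 6.  2.9] grip 0.0142 t 13.4
```

Request:
play_rows(moves=[[-1.3,-0.4,0,0.004],[-0.5,-0.6,-2,0]])

```text
clock: 13.6
tool_pos: [0.5637, -0.0987, 0.0625]
tool_rot: [[-0.092, 0.011, 0.996], [-0.996, 0.005, -0.092], [-0.006, -1.0, 0.01]]
contact_force: [0.8, 5.9, 2.8]
grip_width: 0.0143
```

```bash
python3 -c "
from rel import *
st()"
```

```text
rel [ 0.3 -1.2 62.5] jaw -5.3 tilt [-0.0059  0.01  ] F [0.8 5.9 2.8] grip 0.0143 t 13.6
```

Request:
play_rows(moves=[[-1.5,-0.6,0,0],[0,-0.3,0,0]])

```text
clock: 13.8
tool_pos: [0.5635, -0.0982, 0.0627]
tool_rot: [[-0.093, 0.014, 0.996], [-0.996, 0.007, -0.093], [-0.009, -1.0, 0.013]]
contact_force: [0.5, 6.1, -1.3]
grip_width: 0.014
```

```bash
python3 -c "
from rel import *
cap('wrist','w8');crop('w8',180,120,332,270,4.2,'w8b');st()"
```

```text
rel [ 0.  -0.7 62.7] jaw -5.35 tilt [-0.0087  0.0125] F [ 1.4  5.  -0.9] grip 0.0145 t 13.85
```

View pics/w8b.png

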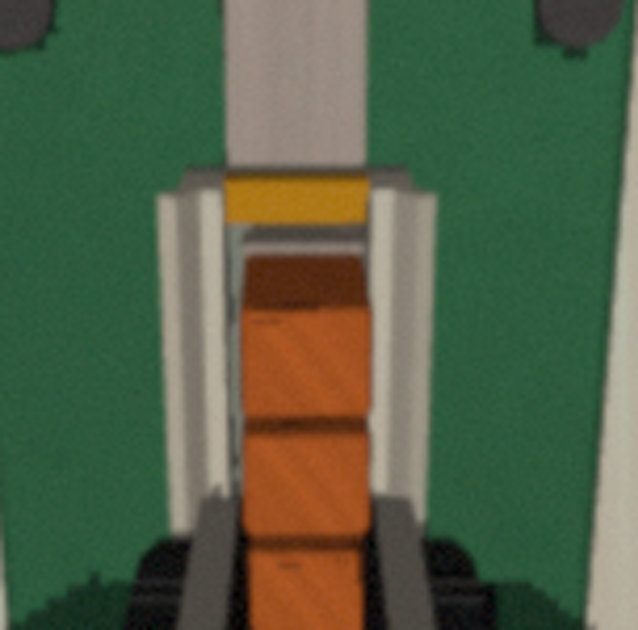

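Request:
play_rows(moves=[[-2,-3,0,0],[-1,-1.2,-3,0]])

```text
clock: 14.05
tool_pos: [0.5627, -0.101, 0.0605]
tool_rot: [[-0.094, 0.018, 0.995], [-0.996, 0.01, -0.094], [-0.011, -1.0, 0.017]]
contact_force: [0.2, 7.7, 2.5]
grip_width: 0.0142
```

```bash
python3 -c "
from rel import *
st()"
```

```text
rel [-0.5 -3.5 60.5] jaw -5.4 tilt [-0.0114  0.0172] F [0.2 7.7 2.5] grip 0.0142 t 14.05
```

Request:
play_rows(moves=[[-1,-0.3,-3,0],[-1,-0.3,-2.5,0]])

```text
clock: 14.25
tool_pos: [0.562, -0.1002, 0.0562]
tool_rot: [[-0.095, 0.021, 0.995], [-0.995, 0.012, -0.095], [-0.014, -1.0, 0.02]]
contact_force: [2.0, 8.4, 7.7]
grip_width: 0.0146
```

```bash
python3 -c "
from rel import *
cap('wrist','w9');crop('w9',180,120,332,270,4.2,'w9b');st()"
```

```text
rel [-1.3 -2.8 56.3] jaw -5.46 tilt [-0.0141  0.0204] F [1.1 6.1 6.3] grip 0.0144 t 14.3
```

View pics/w9b.png

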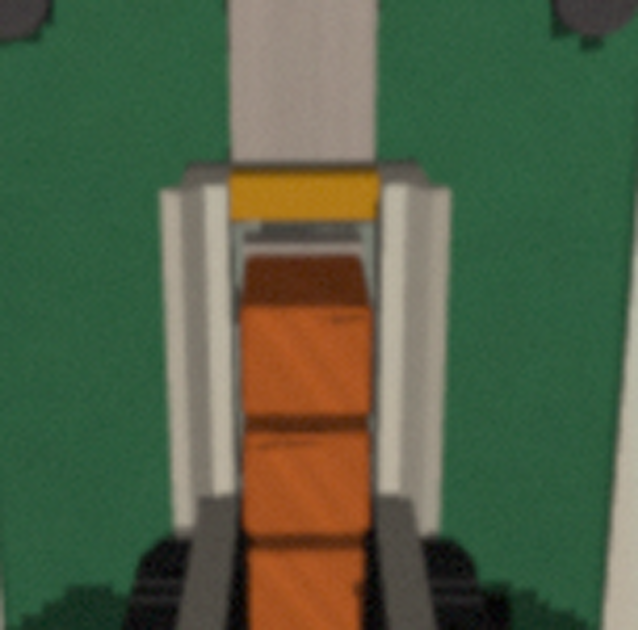

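Request:
play_rows(moves=[[0,1,0,0],[0,0.8,0,0]])

```text
clock: 14.5
tool_pos: [0.5622, -0.0978, 0.0569]
tool_rot: [[-0.095, 0.022, 0.995], [-0.995, 0.013, -0.095], [-0.015, -1.0, 0.021]]
contact_force: [0.1, 0.8, -2.8]
grip_width: 0.0145
```

```bash
python3 -c "
from rel import *
st()"
```

```text
rel [-1.3 -0.4 56.9] jaw -5.46 tilt [-0.0147  0.021 ] F [ 0.1  0.8 -2.8] grip 0.0145 t 14.5
```

Request:
play_rows(moves=[[0,0,0,0],[0,0,0,0],[0,0,0,0],[0,0,0,0]], gripper=60)

```text
clock: 14.9
tool_pos: [0.5624, -0.1011, 0.0574]
tool_rot: [[-0.093, 0.023, 0.995], [-0.996, 0.007, -0.093], [-0.009, -1.0, 0.022]]
contact_force: [0.6, -0.7, -0.5]
grip_width: 0.0516
```

```bash
python3 -c "
from rel import *
cap('wrist','w10');crop('w10',160,100,352,290,3.2,'w10b');st()"
```

```text
rel [-0.7 -3.6 57.4] jaw -5.32 tilt [-0.0088  0.0223] F [-0.7 -1.2  0.1] grip 0.0514 t 14.95
```

View pics/w10b.png

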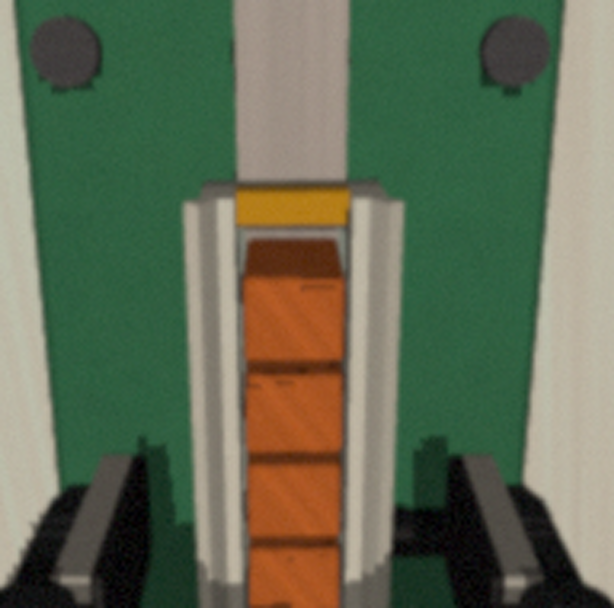

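Released; the strip sits behind the sill. I'll raise the gripper and look from above to check the seating.

Request:
play_rows(moves=[[0,0,10,0],[0,0,40,0],[0,0,50,0],[0,0,30,0],[0,0,0,0]])

```text
clock: 15.45
tool_pos: [0.5608, -0.1015, 0.1935]
tool_rot: [[-0.093, 0.021, 0.995], [-0.996, 0.006, -0.093], [-0.008, -1.0, 0.02]]
contact_force: [-0.1, -0.8, 0.1]
grip_width: 0.0511
```

Run:
```python
from rel import *
W=cap('wrist','w11');crop('w11',190,90,320,290,4,'w11b');st()
pts=[]
for r in np.arange(-36,44,6):
    u,v=proj(W,O+Y*r/1e3+[0,0,.05]); print(r,(round(u),round(v)),rel(world(W,u,v)))
```

```text
rel [ -3.2  -4.1 191.7] jaw -5.35 tilt [-0.0086  0.0175] F [ 0.2 -0.9  0.1] grip 0.0514 t 15.5
-36 (251, 217) [ -0.  -35.4  51.5]
-30 (251, 211) [ -0.  -29.7  50.8]
-24 (251, 206) [  0.  -24.3  49.2]
-18 (251, 200) [ -0.  -17.6  51. ]
-12 (251, 195) [ -0.  -11.7  51. ]
-6 (251, 189) [-0.  -5.9 50.4]
0 (251, 183) [-0.   0.1 50.4]
6 (251, 177) [-0.   6.5 51.8]
12 (251, 171) [-0.  12.4 51.5]
18 (251, 165) [-0.  18.5 52.3]
24 (251, 159) [ 0.  23.7 48.6]
30 (251, 152) [-0.  30.5 53. ]
36 (251, 146) [-0.1 36.7 54.7]
42 (251, 140) [ 0.2 40.1 36. ]
```

View pics/w11b.png

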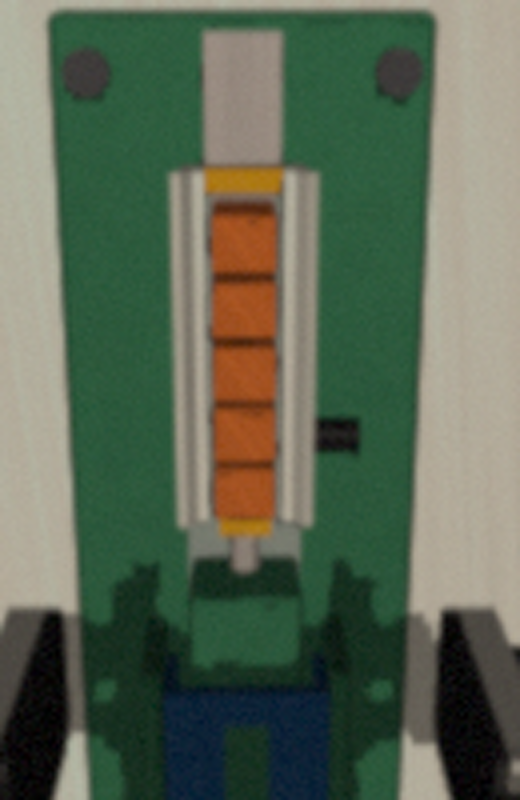

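Run:
```python
from rel import *
W=load('w11')
def fit(xr,yr,z,tol):
    A=[];B=[]
    for r in np.arange(yr[0],yr[1],1.0):
        for x in np.arange(xr[0],xr[1]+.1,1.0):
            u,v=proj(W,O+Y*r/1e3+X*x/1e3+[0,0,z]); q=rel(world(W,round(u),round(v)) if 0 else world(W,round(u),round(v)))
            if abs(q[2]-z*1e3)<tol: A.append([1,q[1]]);B.append(q[2])
    A=np.array(A);c,res,_,_=np.linalg.lstsq(A,np.array(B),rcond=None); print(len(B),'z at -35,0,35:',np.round(c[0]+c[1]*np.array([-35,0,35]),2))
fit((-5,5),(-38,36),.05,8)
fit((-42,-30),(-40,40),.012,6)
fit((30,42),(-40,40),.012,6)
fit((-17,-15),(-40,40),.035,3)
st()
```

```text
814 z at -35,0,35: [50.22 51.   51.77]
1040 z at -35,0,35: [12.17 12.15 12.12]
1000 z at -35,0,35: [12.25 12.2  12.14]
240 z at -35,0,35: [35.49 35.62 35.75]
rel [ -3.2  -4.1 191.7] jaw -5.35 tilt [-0.0086  0.0175] F [ 0.2 -0.9  0.1] grip 0.0514 t 15.5
```

Request:
play_rows(moves=[[2,9,-20,0],[2,9,-20,0],[0,8,-20,0],[0,0,-20,0],[0,0,-10,0]], gripper=0)

```text
clock: 16.0
tool_pos: [0.5615, -0.0744, 0.0974]
tool_rot: [[-0.094, 0.016, 0.995], [-0.996, 0.006, -0.094], [-0.008, -1.0, 0.016]]
contact_force: [0.2, -0.8, 0.5]
grip_width: -0.0002
```

```bash
python3 -c "
from rel import *
st()"
```

```text
rel [-4.1 22.8 97.4] jaw -5.38 tilt [-0.008   0.0156] F [ 0.2 -0.8  0.5] grip -0.0002 t 16.0
```

Request:
play_rows(moves=[[2,0,-7,0],[2,0,-7,0],[1,0,-7,0],[0,0,0,0]])

```text
clock: 16.4
tool_pos: [0.5655, -0.0745, 0.0728]
tool_rot: [[-0.094, 0.012, 0.995], [-0.996, 0.007, -0.094], [-0.009, -1.0, 0.011]]
contact_force: [-0.1, 0.1, -0.1]
grip_width: -0.0001
```

```bash
python3 -c "
from rel import *
cap('wrist','w12');crop('w12',160,70,352,290,3,'w12b');st()"
```

```text
rel [ 0.3 23.1 73.3] jaw -5.41 tilt [-0.0084  0.0119] F [ 0.  -0.8  1. ] grip 0.0002 t 16.45
```

View pics/w12b.png

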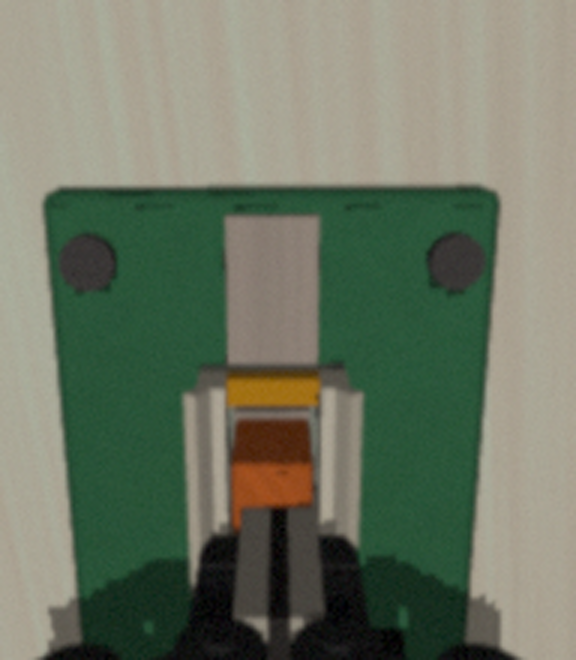

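Request:
play_rows(moves=[[0,0,-2,0],[0,0,-1.5,0]])

```text
clock: 16.65
tool_pos: [0.5669, -0.075, 0.0708]
tool_rot: [[-0.094, 0.015, 0.995], [-0.996, 0.006, -0.094], [-0.008, -1.0, 0.015]]
contact_force: [0.5, 0.7, 0.7]
grip_width: 0.0001
```

Request:
play_rows(moves=[[0,0,-1.2,0]])

```text
clock: 16.75
tool_pos: [0.5671, -0.075, 0.0699]
tool_rot: [[-0.094, 0.016, 0.995], [-0.996, 0.006, -0.094], [-0.008, -1.0, 0.015]]
contact_force: [-0.1, 0.0, 0.4]
grip_width: 0.0
```

Request:
play_rows(moves=[[0,0,-1.2,0]])

```text
clock: 16.85
tool_pos: [0.5673, -0.0751, 0.0691]
tool_rot: [[-0.094, 0.017, 0.995], [-0.996, 0.006, -0.095], [-0.008, -1.0, 0.016]]
contact_force: [0.2, 0.5, 0.7]
grip_width: -0.0001
```

Request:
play_rows(moves=[[-0.5,0,-1.2,0]])

```text
clock: 16.95
tool_pos: [0.5672, -0.0749, 0.0682]
tool_rot: [[-0.095, 0.018, 0.995], [-0.995, 0.007, -0.095], [-0.008, -1.0, 0.017]]
contact_force: [0.5, 2.1, 2.0]
grip_width: -0.0001
```

Request:
play_rows(moves=[[-0.5,0,-1.2,0]])

```text
clock: 17.05
tool_pos: [0.5671, -0.0746, 0.0674]
tool_rot: [[-0.095, 0.019, 0.995], [-0.995, 0.007, -0.095], [-0.009, -1.0, 0.018]]
contact_force: [1.5, 1.8, 3.3]
grip_width: 0.0
```

Request:
play_rows(moves=[[-0.5,0,-1,0]])

```text
clock: 17.15
tool_pos: [0.5672, -0.0745, 0.0671]
tool_rot: [[-0.095, 0.021, 0.995], [-0.995, 0.007, -0.095], [-0.009, -1.0, 0.02]]
contact_force: [-0.8, 1.3, 9.2]
grip_width: 0.0003
```

Request:
play_rows(moves=[[0,0,10,0],[0,-10,40,0],[0,-15,40,0],[0,0,25,0],[0,0,0,0]])

```text
clock: 17.65
tool_pos: [0.5647, -0.1007, 0.1861]
tool_rot: [[-0.094, 0.016, 0.995], [-0.996, 0.005, -0.094], [-0.007, -1.0, 0.015]]
contact_force: [1.6, 0.4, -0.6]
grip_width: -0.0001
```

Run:
```python
from rel import *
W=cap('wrist','w13');crop('w13',190,90,320,290,4,'w13b');st()
def fit(xr,yr,z,tol):
    A=[];B=[]
    for r in np.arange(yr[0],yr[1],1.0):
        for x in np.arange(xr[0],xr[1]+.1,1.0):
            u,v=proj(W,O+Y*r/1e3+X*x/1e3+[0,0,z]); q=rel(world(W,round(u),round(v)))
            if abs(q[2]-z*1e3)<tol: A.append([1,q[1]]);B.append(q[2])
    A=np.array(A);c,res,_,_=np.linalg.lstsq(A,np.array(B),rcond=None); print(len(B),'z at -35,0,35:',np.round(c[0]+c[1]*np.array([-35,0,35]),2))
fit((-5,5),(-20,36),.05,8)
fit((-42,-30),(-20,40),.012,6)
```

```text
rel [  0.6  -3.  184.4] jaw -5.37 tilt [-0.0069  0.0129] F [ 0.3 -0.9  0.2] grip 0.0002 t 17.7
602 z at -35,0,35: [49.9  49.75 49.6 ]
777 z at -35,0,35: [12.19 12.19 12.19]
```

View pics/w13b.png

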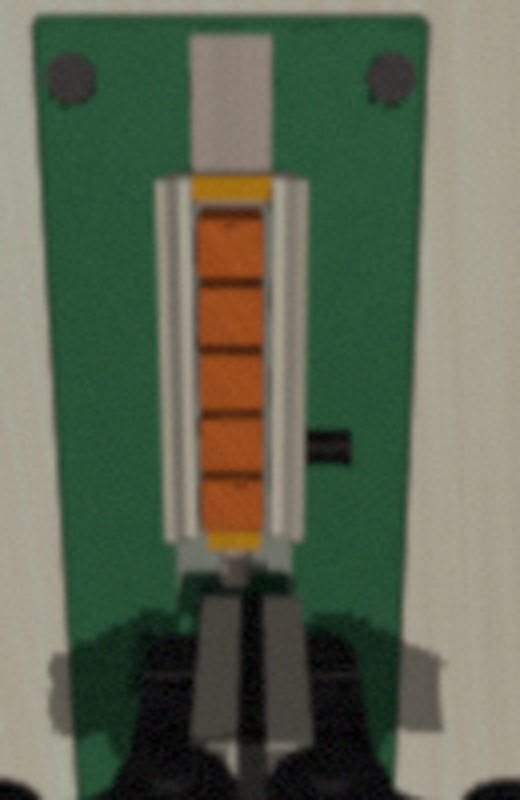

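Run:
```python
from rel import *
W=load('w13'); c=lambda x,y:(190+(x+.5)/4-.5,90+(y+.5)/4-.5)
for n,p,z in [('front top',(232,215),.05),('rear top',(232,531),.05),('fronttopL',(198,215),.05),('R',(264,215),.05),('sill in',(232,200),.026),('fol back',(235,549),.036)]: print(n,rel(atz(W,*c(*p),z)))
k=O-Y*.1846; print('knob',k, 'knob after shut world')
```

```text
front top [-0.2 40.6 50. ]
rear top [ -0.9 -37.9  50. ]
fronttopL [-7.9 40.7 50. ]
R [ 7.1 40.6 50. ]
sill in [-0.2 40.8 26. ]
fol back [ -0.2 -49.4  36. ]
knob [ 0.54676923 -0.28134026  0.        ] knob after shut world
```

Request:
play_rows(moves=[[-3,-30,0,0],[-3,-35,0,0],[-3,-35,0,0],[-3,-35,0,0],[-3,-35,0,0]])

```text
clock: 18.2
tool_pos: [0.5438, -0.2682, 0.1769]
tool_rot: [[-0.084, 0.001, 0.996], [-0.996, 0.014, -0.084], [-0.014, -1.0, 0.0]]
contact_force: [0.2, -0.1, -0.0]
grip_width: 0.0001
```

Request:
play_rows(moves=[[-4,-30,0,0],[0,-8,-10,0],[0,0,-15,0],[0,0,-15,0],[0,0,0,0]])

```text
clock: 18.7
tool_pos: [0.5344, -0.3084, 0.1253]
tool_rot: [[-0.09, -0.012, 0.996], [-0.996, 0.022, -0.089], [-0.021, -1.0, -0.014]]
contact_force: [-0.2, 0.2, 0.2]
grip_width: -0.0
```

```bash
python3 -c "
from rel import *
st()"
```

```text
rel [  -9.9 -212.7  125.3] jaw -5.13 tilt [-0.0207 -0.0137] F [-0.2  0.2  0.2] grip -0.0 t 18.7
```

Request:
play_rows(moves=[[4,-1,-8,0],[3,-1,-8,0],[3,-1,-8,0],[0,0,-8,0],[0,0,0,0]])

```text
clock: 19.2
tool_pos: [0.5454, -0.3088, 0.0894]
tool_rot: [[-0.087, -0.014, 0.996], [-0.996, 0.024, -0.087], [-0.023, -1.0, -0.016]]
contact_force: [-0.3, -0.3, 0.9]
grip_width: -0.0002
```

```bash
python3 -c "
from rel import *
st();cap('wrist','w14');crop('w14',110,100,402,330,2.5,'w14b')"
```

```text
rel [   1.1 -212.    89.4] jaw -4.98 tilt [-0.0229 -0.0159] F [-0.3 -0.3  0.9] grip -0.0002 t 19.2
```

View pics/w14b.png

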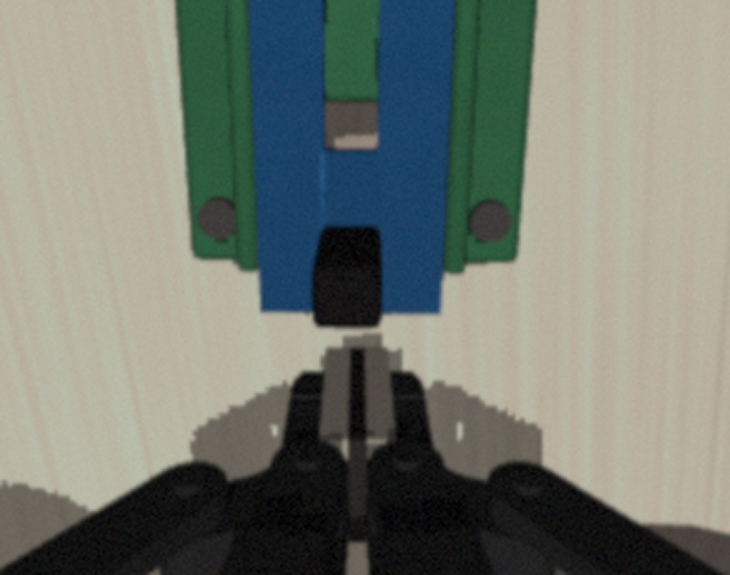

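Request:
play_rows(moves=[[-1,0,-4,0],[-1,0,-4,0],[0,5,0,0],[0.5,5,0,0],[0.5,5,0,0]])

```text
clock: 19.75
tool_pos: [0.5449, -0.2952, 0.0827]
tool_rot: [[-0.088, -0.011, 0.996], [-0.996, 0.02, -0.087], [-0.019, -1.0, -0.013]]
contact_force: [-0.9, -3.2, -2.2]
grip_width: -0.0001
```

```bash
python3 -c "
from rel import *
st()"
```

```text
rel [  -0.6 -198.6   82.7] jaw -5.02 tilt [-0.0186 -0.0125] F [-0.9 -3.2 -2.2] grip -0.0001 t 19.75
```

Request:
play_rows(moves=[[0.8,8,0,0],[0.8,8,0,0],[0.8,8,0,0],[0.8,8,0,0],[0.8,8,0,0]])

```text
clock: 20.25
tool_pos: [0.5488, -0.2535, 0.0827]
tool_rot: [[-0.087, -0.011, 0.996], [-0.996, 0.016, -0.087], [-0.015, -1.0, -0.013]]
contact_force: [-0.4, -3.5, -2.6]
grip_width: 0.0001
```

```bash
python3 -c "
from rel import *
st()"
```

```text
rel [  -0.5 -156.7   82.7] jaw -4.97 tilt [-0.0148 -0.0125] F [-0.4 -3.5 -2.6] grip 0.0001 t 20.25
```

Request:
play_rows(moves=[[0.8,8,0,0],[0.8,8,0,0],[0.8,8,0,0],[0.8,8,0,0]])

```text
clock: 20.65
tool_pos: [0.5521, -0.2183, 0.0827]
tool_rot: [[-0.086, -0.012, 0.996], [-0.996, 0.016, -0.086], [-0.015, -1.0, -0.013]]
contact_force: [0.0, -3.1, -1.7]
grip_width: 0.0
```

Request:
play_rows(moves=[[0.8,8,0,0],[0.8,8,0,0],[0.8,8,0,0],[0.8,8,0,0]])

```text
clock: 21.05
tool_pos: [0.5554, -0.1832, 0.0827]
tool_rot: [[-0.086, -0.012, 0.996], [-0.996, 0.016, -0.086], [-0.015, -1.0, -0.013]]
contact_force: [0.3, -2.3, -2.6]
grip_width: 0.0004
```

```bash
python3 -c "
from rel import *
st()"
```

```text
rel [ -0.3 -86.1  82.7] jaw -4.93 tilt [-0.015  -0.0134] F [ 0.3 -2.3 -2.6] grip 0.0004 t 21.05
```

Request:
play_rows(moves=[[0.4,4,0,0],[0.4,4,0,0],[0.3,3,0,0]])

```text
clock: 21.35
tool_pos: [0.5566, -0.1701, 0.0827]
tool_rot: [[-0.085, -0.012, 0.996], [-0.996, 0.017, -0.085], [-0.016, -1.0, -0.014]]
contact_force: [-0.1, -2.8, -2.1]
grip_width: -0.0004
```

Request:
play_rows(moves=[[0.2,2,0,0],[0.2,2,0,0]])

```text
clock: 21.55
tool_pos: [0.557, -0.1657, 0.0827]
tool_rot: [[-0.085, -0.012, 0.996], [-0.996, 0.017, -0.085], [-0.016, -1.0, -0.014]]
contact_force: [-1.0, -3.2, -1.6]
grip_width: -0.0003
```

Request:
play_rows(moves=[[0.2,2,0,0]])

```text
clock: 21.65
tool_pos: [0.5572, -0.1637, 0.0827]
tool_rot: [[-0.086, -0.012, 0.996], [-0.996, 0.017, -0.085], [-0.016, -1.0, -0.014]]
contact_force: [-0.9, -2.8, -1.6]
grip_width: -0.0
```

Request:
play_rows(moves=[[0.2,2,0,0]])

```text
clock: 21.75
tool_pos: [0.5574, -0.1616, 0.0827]
tool_rot: [[-0.086, -0.012, 0.996], [-0.996, 0.017, -0.086], [-0.016, -1.0, -0.014]]
contact_force: [0.7, -3.2, -1.5]
grip_width: 0.0
```

Request:
play_rows(moves=[[0.1,1.5,0,0]])

```text
clock: 21.85
tool_pos: [0.5575, -0.1601, 0.0827]
tool_rot: [[-0.086, -0.012, 0.996], [-0.996, 0.017, -0.086], [-0.016, -1.0, -0.014]]
contact_force: [-0.8, -6.2, -1.8]
grip_width: 0.0002
```

Request:
play_rows(moves=[[0.1,1.5,0,0]])

```text
clock: 21.95
tool_pos: [0.5576, -0.16, 0.0827]
tool_rot: [[-0.085, -0.012, 0.996], [-0.996, 0.014, -0.085], [-0.012, -1.0, -0.014]]
contact_force: [-2.5, -8.4, -2.7]
grip_width: 0.0001
```

Request:
play_rows(moves=[[0.1,1.5,0,0]])

```text
clock: 22.05
tool_pos: [0.5575, -0.16, 0.0828]
tool_rot: [[-0.084, -0.013, 0.996], [-0.996, 0.01, -0.084], [-0.009, -1.0, -0.014]]
contact_force: [-0.9, -6.1, -2.5]
grip_width: 0.0002
```

Request:
play_rows(moves=[[-1,-10,0,0],[-1,-10,10,0],[0,0,45,0],[0,0,45,0],[0,10,20,0]])

```text
clock: 22.55
tool_pos: [0.5533, -0.1698, 0.2053]
tool_rot: [[-0.088, -0.018, 0.996], [-0.996, 0.02, -0.087], [-0.018, -1.0, -0.02]]
contact_force: [0.3, -0.4, -0.5]
grip_width: -0.0003
```

Request:
play_rows(moves=[[0,20,20,0],[0,20,0,0],[0,20,0,0],[0,0,0,0]])

```text
clock: 22.95
tool_pos: [0.5563, -0.109, 0.2364]
tool_rot: [[-0.091, -0.002, 0.996], [-0.996, 0.021, -0.091], [-0.02, -1.0, -0.004]]
contact_force: [0.2, -0.2, 0.5]
grip_width: 0.0004
```

```bash
python3 -c "
from rel import *
st();cap('wrist','w15');crop('w15',180,80,330,300,3.6,'w15b')"
```

```text
rel [ -6.1 -12.1 236.4] jaw -5.2 tilt [-0.0204 -0.0038] F [ 0.2 -0.2  0.5] grip 0.0004 t 22.95
```

View pics/w15b.png

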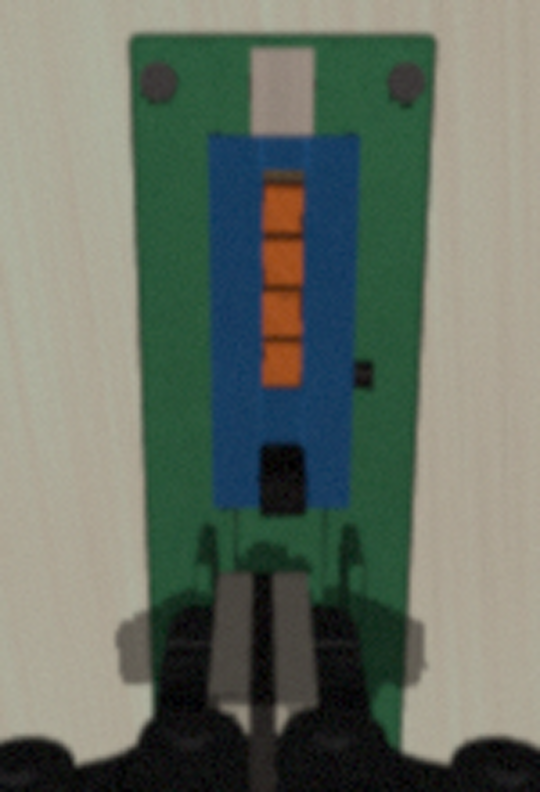

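Run:
```python
from rel import *
W=load('w15'); c=lambda x,y:(180+(x+.5)/3.6-.5,80+(y+.5)/3.6-.5)
for n,p,z in [('railF',(284,136),.056),('railB',(284,507),.056),('footF',(284,37),.012),('knob back top',(283,515),.086),('L',(209,136),.056),('R',(360,136),.056),('strip front in window',(284,184),.05),('strip win rear',(284,386),.05)]: print(n,rel(atz(W,*c(*p),z)))
for a in (-16,16):
  print([rel(world(W,*map(round,proj(W,O+X*a/1e3+Y*r/1e3+[0,0,.056])))).tolist() for r in (-40,-10,20,45)])
```

```text
railF [ 0.  54.2 56. ]
railB [  0.7 -61.5  56. ]
footF [ 0.6 82.8 12. ]
knob back top [ -0.1 -51.4  86. ]
L [-21.6  54.2  56. ]
R [21.9 54.2 56. ]
strip front in window [ 0.2 40.1 50. ]
strip win rear [  0.6 -22.6  50. ]
[[-15.9, -39.6, 57.2], [-15.7, -9.4, 56.4], [-16.4, 20.6, 57.3], [-16.2, 44.5, 55.9]]
[[15.9, -39.7, 56.7], [16.5, -9.6, 55.4], [15.7, 20.5, 56.5], [16.2, 44.6, 57.1]]
```

```bash
python3 -c "
from rel import *
cap('scene','end');st();print(robot.close_job())"
```

```text
rel [ -5.9 -14.2 235.7] jaw -5.27 tilt [-0.0181 -0.0043] F [-0.3  0.1  0.2] grip 0.0001 t 23.05
the job is handed in; nothing more can be done
None
```

View pics/end.png

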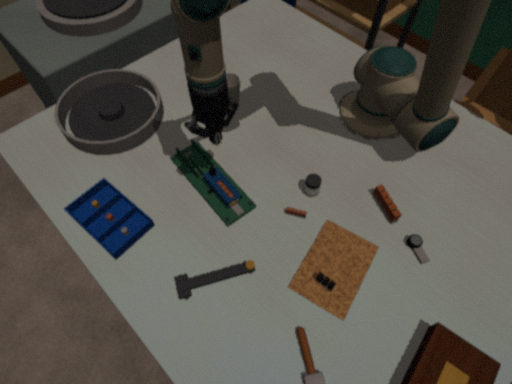

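The fresh strip is seated in the dresser channel, and the blue rail is shut over it. I handed the job in at 23.05 s on the robot's clock.

- **Loading:** I took the middle-sized strip from the cork pad. It measured 79 mm long, against about 55 and 90–100 mm for the two look-alikes. I pushed it back about 11–12 mm against the follower, with a peak force of about 8 N and no sign of the hard stop. I then lowered it behind the sill and let go.
- **One check failed at first:** after release the front of the strip stood about 1.5 mm high. I pressed it down with closed fingertips, and the force reached 9 N as it met the floor. Its top then measured 49.6–49.9 mm along its length, with its front end at the sill, so it lies flat.
- **Rail:** I pushed the knob at about 3 N until the rail stopped firmly, with 6–8 N and no more movement. It had travelled about 139 mm, within the stated 133–142 mm. I did not read the opening directly; I judged it shut from the stop and the travel.
- **Last view:** the strip shows through the rail's window and the gripper is clear of everything. In the final picture the worn strip and the other things are where they were.

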